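Zero the metering valve: seat the inner knob, then turn the scale ring to it

TASK

Zero the metering valve on the bench: turn its inner pointer knob clockwise until you feel the needle come up snug on its seat, without forcing it and without shifting the outer scale ring. Then turn only the outer ring so that its red zero line meets the knob's blue pointer, with the needle left resting on its seat. Leave the things around it where they are.

Things in the scene. Friction and masses are not known exactly. Their poses are not given: they have to be found in the camera images.
- valve: Metering valve, fixed: white housing 130 x 130 mm, 50 mm high. Origin at the centre of its underside, on the common vertical axis of both knobs; z up; tube ports point along +x. On it stand the black outer scale ring (60 mm across, 50 to 70 mm above the bench, friction 0.15 N m, turns both ways, stays where left) and above it the inner knob. They turn independently.
- knob_grip (a point): Middle of the inner knob's grip bar, on the axis, 91 mm above the bench. Silver bar 14 mm thick (this point's y: pinch across it), 34 mm long (x), 75 to 103 mm above the bench, on a disc 37 mm across (71 to 76 mm). Pointer looks along -x. Fingers reaching below 71 mm would rub on the ring. Turning friction 0.06 N m; clockwise from above lowers the needle.
- knob_pointer (a point): Point 25 mm from the axis in the direction of the inner knob's blue pointer, just above the ring's top face; turns with the inner knob. When released from its seat's pressure the knob springs back a little (under 0.15 rad), and friction keeps it resting on the seat; turned back a further 0.02 rad it would lift off.
- ring_zero (a point): Point 25 mm from the axis on the outer ring's red zero line, on its top face, 70 mm above the bench; turns with the ring. The other marks are short and white, 18 degrees apart. At the start the zero line lies clockwise of where the pointer will come to rest, by 0.4 to 1.5 rad.
- needle_stem: Needle stem, hidden in the housing, turns with the inner knob; origin on the axis. After 0.5 to 1.7 rad clockwise, never the same and not to be seen, its dog, 40 mm off the axis, meets a soft seat resisting with about 3 N m per rad of further turning (plus the 0.06 N m of friction). Snug from 0.15 N m on the seat (4 N on the dog), damaged above 0.5 N m (12.5 N).
- beaker: Small clear beaker, 45 mm across, 56 mm high, standing to the right of the valve; origin at the centre of its foot. Bystander.
- amber_bottle: Amber bottle with black cap, 60 mm across, 122 mm high, behind and left of the valve; origin at the centre of its foot. Bystander.
- filter: Green syringe filter, 26 mm across, 22 mm high, front left of the valve; origin at the centre of its underside. Bystander.

How it is judged (in metres and radians):
On the way:
1. the needle is turned snug onto its seat (over 3.75 N on the dog, 0.15 N m) with the ring's zero line still within 2.5 mm of where it was (contact force between needle_stem and anything else above 3.75 N and distance of ring_zero from where it was at the start of the episode below 0.0025 m), for 0.1 s.
At the end, for the whole second after the job is handed in: The red zero line of the ring lies under the knob's pointer (within 2.2 mm at 25 mm radius, about 5 degrees) and the needle still rests on its seat (over 0.2 N on the dog) (horizontal distance between ring_zero and knob_pointer below 0.0022 m and contact force between needle_stem and anything else above 0.2 N); the robot touches nothing.
It fails at once if the needle is forced: more than 12.5 N on the dog (0.5 N m on the seat) (contact force between needle_stem and anything else above 12.5 N).
It fails at once if a bystander is shifted by more than 15 mm or knocked over (distance of any of beaker, amber_bottle, filter from where it was at the start of the episode above 0.015 m or angle between any of beaker, amber_bottle's own z axis and vertical above 0.6 rad).
It also fails if it takes over 72 s, if anything falls off the work surface, if the arm or the gripper's body presses on something with over 40 N, if the wrist force passes 120 N, or if a joint passes its speed limit or range.

ROBOT

A 6-joint arm with a two-finger parallel gripper is mounted at the origin on a cart in front of the work surface, level with it; the furniture and walls round the work are solid. World frame = base frame: x ahead of the robot, y to its left, z up, the work surface at z = 0. Lengths are in m, angles in degrees, forces in N, time in s.
With the tool pointing down it reaches from about 0.375 to 0.9 m from the base axis. Payload 3.1 kg.
Tool frame: the origin (TCP) lies midway between the tips of the shut fingers; the grasp point (between the pads) lies bot.hold_point_z behind it (bot.hold_point_z is the distance from the TCP to the grasp point, in m); z points along the fingers, y is the direction in which the jaws open and shut (so a half turn about z gives the same grasp; the last joint's range is limited). The gripper opens to 87 mm and grips with 3 to 60 N. Pads are 19 mm wide; open, the fingers measure 117 mm over their backs; the gripper's body (75 mm by 190 mm) begins 51 mm behind the grasp point.
Start: joints at [-85.686, 30.224, 82.088, -0, 67.689, -10.227], TCP at [0.157, -0.605, 0.223] pointing down, gripper open.
Joint ranges: [-176.69, 176.69], [-43.24, 126.21], [12.49, 139.97], [-82, 262], [0, 151.66], [-163.58, 163.58]. Speed limits (degrees/s): [159.86, 159.86, 180, 180, 180, 180].

INTERFACE

Orientations are given as a 3x3 rotation matrix whose columns are the frame's x, y, z axes.
In Python, from rig import bot, vision, order gives the robot as it stands. The module is installed in compiled form; this text tells all that it offers.
- The arm moves only by the tool move_arm, never from a script. Its argument "moves" is a list of rows, each an object of numbers: "hand": the finger opening in mm, from 0 to 87; "x", "y", "z": the shift along the tool's x, y, z in units of 25 mm (1.0 is 25 mm); "wx", "wy", "wz": the turn, a rotation vector about the tool's x, y, z in degrees. In form: [{"hand": .., "x": .., "y": .., "z": .., "wx": .., "wy": .., "wz": ..}, ...]. A call has 1 to 20 rows; each row shifts and turns the commanded pose from where the row before left it, along the tool's axes as they then stand; what a row does not reach is not made up. A row lasts 1/10 s, in which the tool goes at most 50 mm and 8.59 degrees, less where a joint would pass 70% of its speed; a pose out of reach is approached as far as the arm can. A call is refused whole if a number of a shift passes 1 or a number of a turn 8.59, either way. A call with a gripper value outside its range is refused whole. The fingers move at their own pace and stop on an object; the grip force is fixed at half the most. Time passes only in rows, so rows that do not move let the fingers close. It gives the time, the measured TCP pose, the force and the opening at its end, in the units of the state.
- bot.read_state(): the state, without advancing time (a new reading comes with each control period).
- vision.capture(name): name is "scene" or "top" or "wrist"; returns a dict with "image" (384x512x3 uint8, red, green, blue), "z_map" (384x512 float32, m along the optical axis (not along the pixel's ray), 0 where there is no reading), "fx", "fy", "cx", "cy" (pixels), "pose" (4x4, takes a point from camera to world coordinates); the wrist camera has in their place "hand_eye" (4x4, takes a point from camera to tool coordinates, whose origin is the TCP and whose axes are the flange's). Camera axes: x right, y down, z forward; pixel columns grow to the right and rows downward; lengths in m; the calibration is good to about 2 mm. A picture is of the moment at which its call begins: read the wrist's pose just before it.
- order.hand_in(): hands the job in, once; it reports no verdict.
The state is a dict: "time_s": time; "joint_positions": joint angles; "qvel": joint speeds; "tau": joint torques, N m; "position": TCP position; "tcp_rot": TCP orientation; "force": force on the tool from outside, world axes, zero at the start; "moment": the same for the moment, N m; "opening": opening from 0.0 (shut) to 1.0 (fully open).
Only numpy, scipy, OpenCV 4.12 (cv2) and the standard library are available. Lean on these libraries where they do the work, as an engineer would, in place of code of your own. Each camera call takes 0.05 s, during which the arm holds its last target.

## Working session

There is one attempt and no reset: what is moved stays moved. The work goes in short steps, Python scripts to look and compute and a tool call to move; the robot and the scene stay as the last step left them, time stands still between calls to the robot, and variables do not carry over. Pictures are saved under pics/ and viewed, and the job is handed in when it is done.

Besides the shell and the picture viewer there is one more tool, called by a JSON object that holds its "fn" and its "kwargs". move_arm: Moves the arm, as the interface text tells. Its arguments: {"type":"object","properties":{"moves":{"type":"array"}},"required":["moves"]}

```bash
mkdir -p pics; python3 - <<'E'
from rig import bot, vision, order
import cv2, numpy as np, pickle
s=bot.read_state(); print({k:np.round(v,3).tolist() for k,v in s.items()}, bot.hold_point_z)
for n in ["scene","top","wrist"]:
    d=vision.capture(n); pickle.dump(d,open(f"pics/{n}0.pkl","wb"))
    cv2.imwrite(f"pics/{n}0.png",cv2.cvtColor(d["image"],cv2.COLOR_RGB2BGR))
    print(n,d["fx"],d["fy"],d["cx"],d["cy"]); print(np.round(d.get("pose",d.get("hand_eye")),4))
E
```

```text
{'time_s': 0.0, 'joint_positions': [-85.685, 30.279, 82.157, 0.0, 67.687, -10.228], 'qvel': [0.016, -0.05, -0.0, 0.007, -0.108, -0.001], 'tau': [-0.0, -44.005, -17.659, 0.063, 0.058, -0.0], 'position': [0.157, -0.604, 0.222], 'tcp_rot': [[0.968, 0.251, -0.0], [0.251, -0.968, 0.002], [0.0, -0.002, -1.0]], 'force': [0.14, -0.131, 0.301], 'moment': [-0.004, 0.014, 0.004], 'opening': 1.002} 0.0187
scene 490.6366125641972 490.6366125641972 255.05920734135356 205.18282462388888
[[-0.8533 -0.3386  0.3966  0.1408]
 [-0.5212  0.5307 -0.6683  0.7522]
 [ 0.0158 -0.777  -0.6293  0.7311]
 [ 0.      0.      0.      1.    ]]
top 481.31868268963916 481.31868268963916 256.4602607327484 190.61872656295543
[[ 0.0142 -0.9903  0.1383  0.3957]
 [-0.9999 -0.0136  0.0058  0.0606]
 [-0.0038 -0.1383 -0.9904  1.207 ]
 [ 0.      0.      0.      1.    ]]
wrist 345.2405809931915 345.2405809931915 252.59677474422458 189.08286375528374
[[-1.000e-04 -9.709e-01 -2.394e-01  6.550e-02]
 [ 1.000e+00 -1.000e-04 -0.000e+00 -0.000e+00]
 [-0.000e+00 -2.394e-01  9.709e-01 -1.613e-01]
 [ 0.000e+00  0.000e+00  0.000e+00  1.000e+00]]
```

View pics/scene0.png

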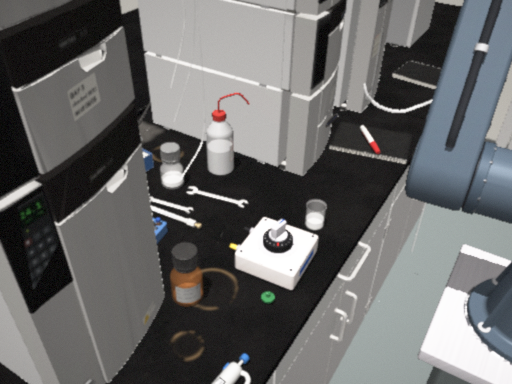

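View pics/top0.png

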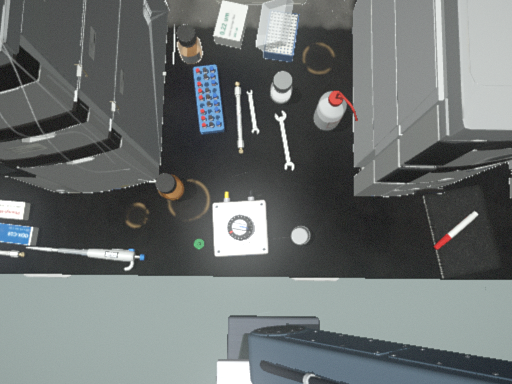

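View pics/wrist0.png

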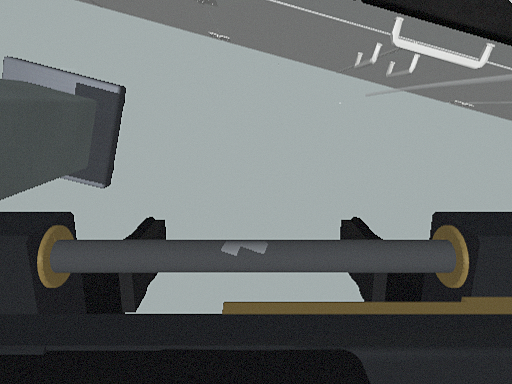

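The top view shows the valve at about (240,228), beaker (301,235), amber bottle (172,186) and filter (199,244). I'll measure these next.

```bash
cat > h.py <<'E'
import numpy as np, cv2, pickle
def ray_plane(d,uv,z,T=None):
    T=d["pose"] if T is None else T
    uv=np.atleast_2d(uv).astype(float)
    r=np.c_[(uv[:,0]-d["cx"])/d["fx"],(uv[:,1]-d["cy"])/d["fy"],np.ones(len(uv))]@T[:3,:3].T
    o=T[:3,3]; t=(z-o[2])/r[:,2]
    return o+r*t[:,None]
def cloud(d,T=None):
    T=d["pose"] if T is None else T
    v,u=np.mgrid[:384,:512]; z=d["z_map"]
    P=np.stack([(u-d["cx"])/d["fx"]*z,(v-d["cy"])/d["fy"]*z,z],-1)
    return P@T[:3,:3].T+T[:3,3]
E
python3 - <<'E'
from h import *
d=pickle.load(open("pics/top0.pkl","rb"))
im=cv2.cvtColor(d["image"],cv2.COLOR_RGB2BGR)
cv2.imwrite("pics/top_zoom0.png",cv2.resize(im[190:265,180:320],None,fx=5.5,fy=5.5,interpolation=cv2.INTER_CUBIC))
P=cloud(d); X=P.reshape(-1,3)
sub=P[190:265,205:280]; 
m=np.zeros((384,512),np.uint8); m[190:265,205:280]=(abs(sub[...,2]-0.05)<0.008)&(d["image"][190:265,205:280].min(-1)>130)
c=max(cv2.findContours(m,cv2.RETR_EXTERNAL,cv2.CHAIN_APPROX_NONE)[0],key=cv2.contourArea)
w=ray_plane(d,c[:,0,:],0.05)
r=cv2.minAreaRect(w[:,:2].astype(np.float32)*1000); print("housing top",r)
for n,(u,v) in dict(valve=(240,228),beaker=(301,235),bottle=(172,186),filt=(199,244)).items():
    print(n,np.round(P[v,u],3), np.round(ray_plane(d,(u,v),0.0),3))
q=sub[(sub[...,2]>0.09)]; print(len(q),q.mean(0),q.max(0))
q=sub[(sub[...,2]>0.062)&(sub[...,2]<.078)]; print(len(q),q.mean(0),q.min(0),q.max(0))
E
```

```text
housing top ((467.33642578125, 105.99955749511719), (129.29119873046875, 129.29571533203125), 3.9045541286468506)
valve [0.463 0.104 0.103] [[0.469 0.108 0.   ]]
beaker [ 0.453 -0.044  0.018] [[ 0.454 -0.045  0.   ]]
bottle [0.556 0.26  0.118] [[0.573 0.282 0.   ]]
filt [0.427 0.206 0.023] [[0.428 0.209 0.   ]]
115 [0.45426993 0.09774602 0.30418903] [0.47647395 0.12241277 1.20701038]
399 [0.4667501  0.10569162 0.07100069] [0.43899034 0.07650418 0.06236604] [0.49626868 0.13582828 0.07793356]
```

View pics/top_zoom0.png

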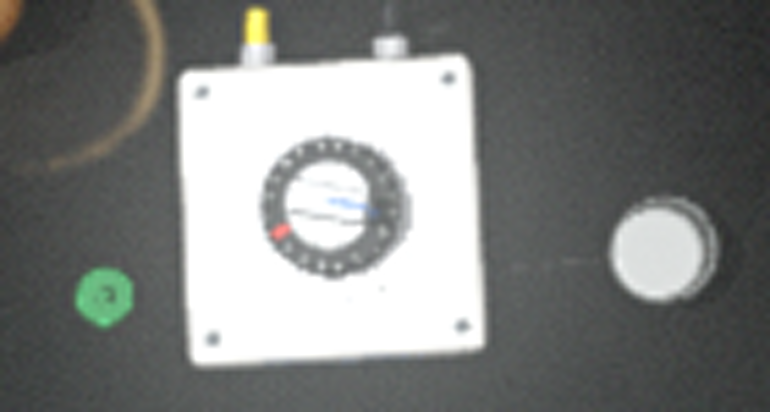

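```bash
python3 - <<'E'
from h import *
d=pickle.load(open("pics/wrist0.pkl","rb"))
z=d["z_map"]
for v,u in [(255,200),(255,100),(230,150),(255,57),(270,150),(300,250),(200,50),(335,200)]: print(v,u,z[v,u])
d=pickle.load(open("pics/top0.pkl","rb"))
hsv=cv2.cvtColor(d["image"],cv2.COLOR_RGB2HSV); H,S,V=[hsv[...,i].astype(int) for i in range(3)]
box=np.zeros((384,512),bool); box[213:243,225:258]=1
red=box&((H<10)|(H>170))&(S>90); blue=box&(H>100)&(H<130)&(S>60)
for n,m,zz in (("red",red,.07),("blue",blue,.076)):
    v,u=np.nonzero(m); w=ray_plane(d,np.c_[u,v],zz)[:,:2]-[.4673,.106]; print(n,len(u),w.mean(0),np.degrees(np.arctan2(*w.mean(0)[::-1])), np.round(w*1000).tolist()[:12])
E
```

```text
255 200 0.080976196
255 100 0.08126484
230 150 0.15734297
255 57 0.080777235
270 150 0.08187231
300 250 1.3489583
200 50 1.2541411
335 200 0.06135581
red 4 [-0.01098181  0.02106211] 117.53757971543948 [[-10.0, 22.0], [-10.0, 20.0], [-12.0, 22.0], [-12.0, 20.0]]
blue 1 [-0.00028266 -0.01311066] -91.23507456960967 [[-0.0, -13.0]]
```

{"fn": "move_arm", "kwargs": {"moves": [{"hand":87,"x":0.9,"y":-0.94,"z":-0.1},{"hand":87,"x":0.9,"y":-0.94,"z":-0.1},{"hand":87,"x":0.9,"y":-0.94,"z":-0.1},{"hand":87,"x":0.9,"y":-0.94,"z":-0.1},{"hand":87,"x":0.9,"y":-0.94},{"hand":87,"x":0.9,"y":-0.94},{"hand":87,"x":0.9,"y":-0.94},{"hand":87,"x":0.9,"y":-0.94},{"hand":87,"x":0.9,"y":-0.94},{"hand":87}]}}

```text
schema error: expected keys hand, x, y, z, wx, wy, wz
```

{"fn": "move_arm", "kwargs": {"moves": [{"hand":87,"x":0.9,"y":-0.94,"z":-0.1,"wx":0,"wy":0,"wz":0},{"hand":87,"x":0.9,"y":-0.94,"z":-0.1,"wx":0,"wy":0,"wz":0},{"hand":87,"x":0.9,"y":-0.94,"z":-0.1,"wx":0,"wy":0,"wz":0},{"hand":87,"x":0.9,"y":-0.94,"z":-0.1,"wx":0,"wy":0,"wz":0},{"hand":87,"x":0.9,"y":-0.94,"z":0,"wx":0,"wy":0,"wz":0},{"hand":87,"x":0.9,"y":-0.94,"z":0,"wx":0,"wy":0,"wz":0},{"hand":87,"x":0.9,"y":-0.94,"z":0,"wx":0,"wy":0,"wz":0},{"hand":87,"x":0.9,"y":-0.94,"z":0,"wx":0,"wy":0,"wz":0},{"hand":87,"x":0.9,"y":-0.94,"z":0,"wx":0,"wy":0,"wz":0},{"hand":87,"x":0,"y":0,"z":0,"wx":0,"wy":0,"wz":0}]}}

```text
time_s: 1.15
position: [0.3004, -0.3451, 0.2322]
tcp_rot: [[0.967, 0.255, -0.001], [0.255, -0.967, 0.004], [0.0, -0.004, -1.0]]
force: [-0.4, 0.2, -0.5]
opening: 0.993
```

{"fn": "move_arm", "kwargs": {"moves": [{"hand":87,"x":0,"y":0,"z":0,"wx":0,"wy":0,"wz":-8.2},{"hand":87,"x":0,"y":0,"z":0,"wx":0,"wy":0,"wz":-8.2},{"hand":87,"x":0,"y":0,"z":0,"wx":0,"wy":0,"wz":-8.2},{"hand":87,"x":0,"y":0,"z":0,"wx":0,"wy":0,"wz":-8.2},{"hand":87,"x":0,"y":0,"z":0,"wx":0,"wy":0,"wz":-8.2},{"hand":87,"x":0,"y":0,"z":0,"wx":0,"wy":0,"wz":-8.2},{"hand":87,"x":0,"y":0,"z":0,"wx":0,"wy":0,"wz":-8.2},{"hand":87,"x":0,"y":0,"z":0,"wx":0,"wy":0,"wz":-8.2},{"hand":87,"x":0,"y":0,"z":0,"wx":0,"wy":0,"wz":0}]}}

```text
time_s: 2.05
position: [0.2996, -0.3502, 0.2325]
tcp_rot: [[0.172, 0.985, -0.0], [0.985, -0.172, -0.0], [-0.0, -0.0, -1.0]]
force: [-0.1, 0.3, 0.2]
opening: 1.0
```

{"fn": "move_arm", "kwargs": {"moves": [{"hand":87,"x":0.99,"y":0.2,"z":0,"wx":0,"wy":0,"wz":0},{"hand":87,"x":0.99,"y":0.2,"z":0,"wx":0,"wy":0,"wz":0},{"hand":87,"x":0.99,"y":0.2,"z":0,"wx":0,"wy":0,"wz":0},{"hand":87,"x":0.99,"y":0.2,"z":0,"wx":0,"wy":0,"wz":0},{"hand":87,"x":0.99,"y":0.2,"z":0,"wx":0,"wy":0,"wz":0},{"hand":87,"x":0.99,"y":0.2,"z":0,"wx":0,"wy":0,"wz":0},{"hand":87,"x":0.99,"y":0.2,"z":0,"wx":0,"wy":0,"wz":0},{"hand":87,"x":0.99,"y":0.2,"z":0,"wx":0,"wy":0,"wz":0},{"hand":87,"x":0.99,"y":0.2,"z":0,"wx":0,"wy":0,"wz":0},{"hand":87,"x":0.99,"y":0.2,"z":0,"wx":0,"wy":0,"wz":0},{"hand":87,"x":0.99,"y":0.2,"z":0,"wx":0,"wy":0,"wz":0},{"hand":87,"x":0.99,"y":0.2,"z":0,"wx":0,"wy":0,"wz":0},{"hand":87,"x":0.99,"y":0.2,"z":0,"wx":0,"wy":0,"wz":0},{"hand":87,"x":0.99,"y":0.2,"z":0,"wx":0,"wy":0,"wz":0},{"hand":87,"x":0.99,"y":0.2,"z":0,"wx":0,"wy":0,"wz":0},{"hand":87,"x":0.99,"y":0.2,"z":0,"wx":0,"wy":0,"wz":0},{"hand":87,"x":0.99,"y":0.2,"z":0,"wx":0,"wy":0,"wz":0},{"hand":87,"x":0,"y":0,"z":0,"wx":0,"wy":0,"wz":0},{"hand":87,"x":0,"y":0,"z":0,"wx":0,"wy":0,"wz":0}]}}

```text
time_s: 3.95
position: [0.4557, 0.0504, 0.2324]
tcp_rot: [[0.172, 0.985, -0.0], [0.985, -0.172, -0.001], [-0.001, -0.0, -1.0]]
force: [-1.0, -0.0, 0.8]
opening: 0.999
```

```bash
cat >> h.py <<'E'
def shot(name):
    from rig import bot, vision
    s=bot.read_state(); d=vision.capture("wrist")
    T=np.eye(4); T[:3,:3]=s["tcp_rot"]; T[:3,3]=s["position"]
    d["pose"]=T@np.array(d["hand_eye"]); d["state"]=s
    pickle.dump(d,open(f"pics/{name}.pkl","wb"))
    cv2.imwrite(f"pics/{name}.png",cv2.cvtColor(d["image"],cv2.COLOR_RGB2BGR))
    return d
E
python3 - <<'E'
from h import *
d=shot("w1"); 
E
```

```text
(no output)
```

View pics/w1.png

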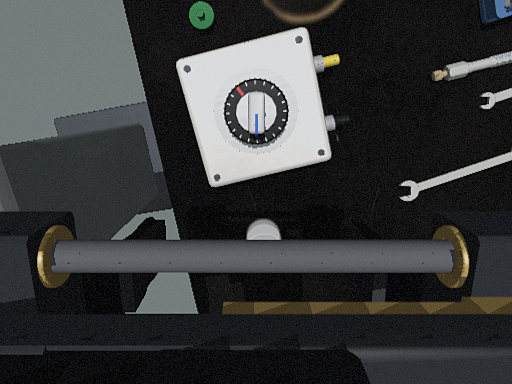

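The wrist view shows the whole valve: ring centre about (256,112), red zero line about (239,91), blue pointer at (256,122) pointing down the image.

```bash
cat > meas.py <<'E'
import sys
from h import *
def measure(d,box,thr=50,verbose=True):
    r0,r1,c0,c1=box
    im=d["image"]; hsv=cv2.cvtColor(im,cv2.COLOR_RGB2HSV); H,S,V=[hsv[...,i].astype(int) for i in range(3)]
    b=np.zeros((384,512),bool); b[r0:r1,c0:c1]=1
    out={}
    P=cloud(d); 
    dark=(b&(V<75)).astype(np.uint8)
    c=max(cv2.findContours(dark,cv2.RETR_EXTERNAL,cv2.CHAIN_APPROX_NONE)[0],key=cv2.contourArea)
    w=ray_plane(d,c[:,0,:],0.070)[:,:2].astype(np.float32)*1000
    (cx,cy),rad=cv2.minEnclosingCircle(w); e=cv2.fitEllipse(w)
    print("ring circle",cx,cy,rad,"ellipse",e)
    C=np.array(e[0])
    red=b&((H<10)|(H>170))&(S>110)&(V>80); v,u=np.nonzero(red)
    w=ray_plane(d,np.c_[u,v],.070)[:,:2]*1000-C; m=w.mean(0)
    print("red",len(u),m,np.hypot(*m),"ang",np.degrees(np.arctan2(m[1],m[0])))
    blue=b&(H>95)&(H<130)&(S>110); v,u=np.nonzero(blue)
    for z in (.103,.076):
        w=ray_plane(d,np.c_[u,v],z)[:,:2]*1000-C
        vx,vy,x0,y0=cv2.fitLine(w.astype(np.float32),cv2.DIST_L2,0,.01,.01).ravel()
        m=w.mean(0); print("blue z",z,len(u),"mean",m,"ang",np.degrees(np.arctan2(m[1],m[0])),"line ang",np.degrees(np.arctan2(vy,vx)),"r",np.hypot(*w.T).min(),np.hypot(*w.T).max(), "z",np.median(P[v,u,2]))
    # bar top via depth
    bar=b&(abs(P[...,2]-.103)<.008); v,u=np.nonzero(bar)
    if len(u)>20:
        w=ray_plane(d,np.c_[u,v],.103)[:,:2].astype(np.float32)*1000
        print("bar",len(u),cv2.minAreaRect(w),w.mean(0),np.median(P[v,u,2]))
E
python3 - <<'E'
from meas import *
d=pickle.load(open("pics/w1.pkl","rb")); measure(d,(70,155,215,300))
P=cloud(d); m=((abs(P[...,2]-.05)<.008)&(d["image"].min(-1)>120)).astype(np.uint8); m[200:]=0
c=max(cv2.findContours(m,cv2.RETR_EXTERNAL,cv2.CHAIN_APPROX_NONE)[0],key=cv2.contourArea)
print("housing",cv2.minAreaRect(ray_plane(d,c[:,0,:],.05)[:,:2].astype(np.float32)*1000))
z=cv2.resize(cv2.cvtColor(d["image"],cv2.COLOR_RGB2BGR)[65:160,205:310],None,fx=6,fy=6,interpolation=cv2.INTER_CUBIC); cv2.imwrite("pics/w1z.png",z)
E
```

```text
ring circle 468.88677978515625 106.93946075439453 29.695873260498047 ellipse ((469.0064697265625, 106.9546890258789), (57.744022369384766, 57.837440490722656), 154.47283935546875)
red 38 [-11.32115707  21.06327405] 23.91296951838171 ang 118.25728517853827
blue z 0.103 98 mean [-1.4743877  -6.77945422] ang -102.26956158671483 line ang 82.53135 r 0.9093661133324106 26.811587806929673 z 0.10211191398563857
blue z 0.076 98 mean [-1.43317732 -8.15015744] ang -99.97330292432704 line ang 82.53135 r 1.6725201881938396 28.564679624907576 z 0.10211191398563857
bar 695 ((468.86163330078125, 107.06881713867188), (32.92207336425781, 13.311894416809082), 80.09454345703125) [468.84882 107.18434] 0.10190345499914266
housing ((469.078125, 107.20399475097656), (126.9605941772461, 126.92171478271484), 3.8275582790374756)
```

View pics/w1z.png

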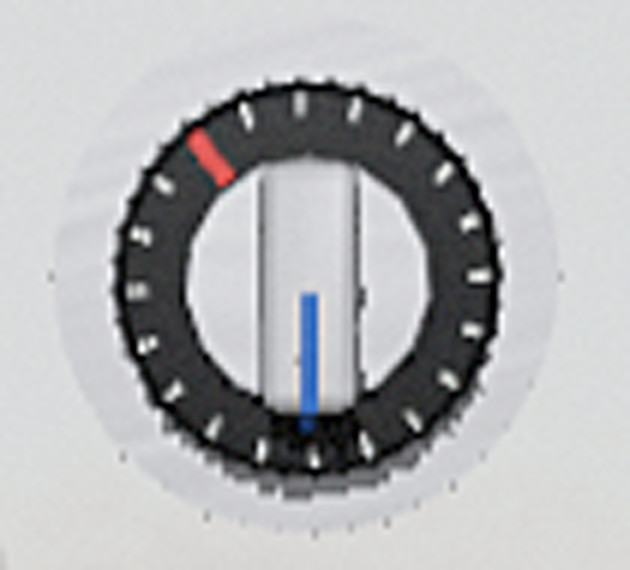

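{"fn": "move_arm", "kwargs": {"moves": [{"hand":45,"x":0.77,"y":0.04,"z":0,"wx":0,"wy":0,"wz":0},{"hand":45,"x":0.77,"y":0.04,"z":0,"wx":0,"wy":0,"wz":0},{"hand":45,"x":0.77,"y":0.04,"z":0,"wx":0,"wy":0,"wz":0},{"hand":45,"x":0,"y":0,"z":0.8,"wx":0,"wy":0,"wz":0},{"hand":45,"x":0,"y":0,"z":0.8,"wx":0,"wy":0,"wz":0},{"hand":45,"x":0,"y":0,"z":0.8,"wx":0,"wy":0,"wz":0},{"hand":45,"x":0,"y":0,"z":0.8,"wx":0,"wy":0,"wz":0},{"hand":45,"x":0,"y":0,"z":0.8,"wx":0,"wy":0,"wz":0},{"hand":45,"x":0,"y":0,"z":0,"wx":0,"wy":0,"wz":0},{"hand":45,"x":0,"y":0,"z":0,"wx":0,"wy":0,"wz":0}]}}

```text
time_s: 5.0
position: [0.4685, 0.1061, 0.1326]
tcp_rot: [[0.173, 0.985, -0.001], [0.985, -0.173, -0.0], [-0.0, -0.001, -1.0]]
force: [0.7, 0.1, 0.8]
opening: 0.519
```

```bash
python3 - <<'E'
from meas import *
d=shot("w2"); print(d["state"]["position"],d["state"]["opening"])
E
```

```text
[0.46845354 0.10608022 0.13263916] 0.5187524479773209
```

View pics/w2.png

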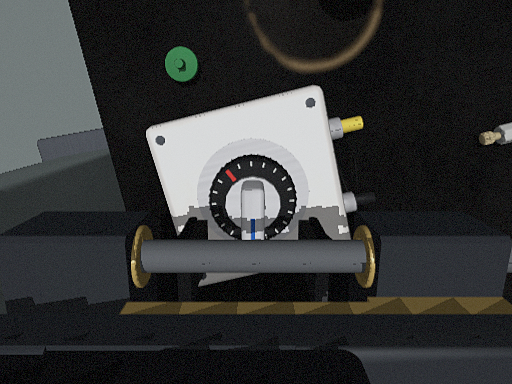

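The bar is centred between the fingers (u about 253). I'll go down to z = 0.080 and pinch.

{"fn": "move_arm", "kwargs": {"moves": [{"hand":45,"x":0.03,"y":0,"z":0.7,"wx":0,"wy":0,"wz":0},{"hand":45,"x":0,"y":0,"z":0.7,"wx":0,"wy":0,"wz":0},{"hand":45,"x":0,"y":0,"z":0.7,"wx":0,"wy":0,"wz":0},{"hand":45,"x":0,"y":0,"z":0,"wx":0,"wy":0,"wz":0},{"hand":45,"x":0,"y":0,"z":0,"wx":0,"wy":0,"wz":0}]}}

```text
time_s: 5.55
position: [0.4693, 0.1076, 0.0809]
tcp_rot: [[0.172, 0.985, 0.001], [0.985, -0.172, -0.0], [0.0, 0.001, -1.0]]
force: [0.1, -0.0, -0.0]
opening: 0.516
```

```bash
cat > st.py <<'E'
from rig import bot
import numpy as np
s=bot.read_state(); R=np.array(s["tcp_rot"])
print("t",round(s["time_s"],2),"pos",np.round(s["position"],4),"yaw",round(np.degrees(np.arctan2(R[1,0],R[0,0])),2),"F",np.round(s["force"],2),"M",np.round(s["moment"],3),"tau6",round(s["tau"][5],3),"j6",round(s["joint_positions"][5],2),"open",round(s["opening"]*87,1))
E
python3 st.py
```

```text
t 5.55 pos [0.4693 0.1076 0.0809] yaw 80.12 F [ 0.11 -0.02 -0.04] M [-0.015 -0.085  0.006] tau6 -0.0 j6 9.46 open 44.9
```

{"fn": "move_arm", "kwargs": {"moves": [{"hand":5,"x":0,"y":0,"z":0,"wx":0,"wy":0,"wz":0},{"hand":5,"x":0,"y":0,"z":0,"wx":0,"wy":0,"wz":0},{"hand":5,"x":0,"y":0,"z":0,"wx":0,"wy":0,"wz":0},{"hand":5,"x":0,"y":0,"z":0,"wx":0,"wy":0,"wz":0},{"hand":5,"x":0,"y":0,"z":0,"wx":0,"wy":0,"wz":0},{"hand":5,"x":0,"y":0,"z":0,"wx":0,"wy":0,"wz":0}]}}

```text
time_s: 6.15
position: [0.4686, 0.1077, 0.0803]
tcp_rot: [[0.171, 0.985, 0.0], [0.985, -0.171, -0.0], [0.0, 0.0, -1.0]]
force: [-0.6, 0.5, 2.5]
opening: 0.161
```

```bash
python3 st.py
```

```text
t 6.15 pos [0.4686 0.1077 0.0803] yaw 80.15 F [-0.56  0.5   2.55] M [-0.006 -0.059  0.011] tau6 0.038 j6 9.45 open 14.0
```

{"fn": "move_arm", "kwargs": {"moves": [{"hand":5,"x":0,"y":0,"z":0,"wx":0,"wy":0,"wz":2},{"hand":5,"x":0,"y":0,"z":0,"wx":0,"wy":0,"wz":2},{"hand":5,"x":0,"y":0,"z":0,"wx":0,"wy":0,"wz":2},{"hand":5,"x":0,"y":0,"z":0,"wx":0,"wy":0,"wz":2},{"hand":5,"x":0,"y":0,"z":0,"wx":0,"wy":0,"wz":0}]}}

```text
time_s: 6.65
position: [0.4687, 0.1077, 0.0803]
tcp_rot: [[0.307, 0.952, 0.0], [0.952, -0.307, 0.0], [0.0, 0.0, -1.0]]
force: [0.0, -1.0, 2.9]
opening: 0.161
```

```bash
python3 st.py
```

```text
t 6.65 pos [0.4687 0.1077 0.0803] yaw 72.13 F [ 0.   -0.98  2.93] M [-0.107  0.045 -0.038] tau6 0.053 j6 17.46 open 14.0
```

{"fn": "move_arm", "kwargs": {"moves": [{"hand":5,"x":0,"y":0,"z":0,"wx":0,"wy":0,"wz":3},{"hand":5,"x":0,"y":0,"z":0,"wx":0,"wy":0,"wz":3},{"hand":5,"x":0,"y":0,"z":0,"wx":0,"wy":0,"wz":3},{"hand":5,"x":0,"y":0,"z":0,"wx":0,"wy":0,"wz":3},{"hand":5,"x":0,"y":0,"z":0,"wx":0,"wy":0,"wz":3}]}}

```text
time_s: 7.15
position: [0.4689, 0.1076, 0.0803]
tcp_rot: [[0.543, 0.84, 0.001], [0.84, -0.543, -0.0], [0.0, 0.001, -1.0]]
force: [-0.6, 0.7, 3.0]
opening: 0.153
```

```bash
python3 st.py
```

```text
t 7.15 pos [0.4689 0.1076 0.0803] yaw 57.1 F [-0.63  0.67  2.96] M [-0.13  -0.083  0.069] tau6 -0.259 j6 32.52 open 13.3
```

{"fn": "move_arm", "kwargs": {"moves": [{"hand":5,"x":0,"y":0,"z":0,"wx":0,"wy":0,"wz":3},{"hand":5,"x":0,"y":0,"z":0,"wx":0,"wy":0,"wz":3},{"hand":5,"x":0,"y":0,"z":0,"wx":0,"wy":0,"wz":3},{"hand":5,"x":0,"y":0,"z":0,"wx":0,"wy":0,"wz":2},{"hand":5,"x":0,"y":0,"z":0,"wx":0,"wy":0,"wz":2},{"hand":5,"x":0,"y":0,"z":0,"wx":0,"wy":0,"wz":0}]}}

```text
time_s: 7.75
position: [0.4691, 0.1075, 0.0803]
tcp_rot: [[0.717, 0.697, 0.001], [0.697, -0.717, -0.0], [0.001, 0.001, -1.0]]
force: [0.5, -1.7, 2.7]
opening: 0.159
```

```bash
python3 st.py
```

```text
t 7.75 pos [0.4691 0.1075 0.0803] yaw 44.18 F [ 0.46 -1.71  2.67] M [-0.278 -0.069 -0.082] tau6 0.053 j6 45.43 open 13.9
```

{"fn": "move_arm", "kwargs": {"moves": [{"hand":5,"x":0,"y":0,"z":0,"wx":0,"wy":0,"wz":2},{"hand":5,"x":0,"y":0,"z":0,"wx":0,"wy":0,"wz":2}]}}

```text
time_s: 7.95
position: [0.4691, 0.1075, 0.0803]
tcp_rot: [[0.764, 0.645, 0.001], [0.645, -0.764, -0.0], [0.001, 0.001, -1.0]]
force: [-0.4, -1.9, 3.2]
opening: 0.159
```

```bash
python3 st.py
```

```text
t 7.95 pos [0.4691 0.1075 0.0803] yaw 40.17 F [-0.38 -1.93  3.18] M [-0.245 -0.063  0.083] tau6 -0.155 j6 49.44 open 13.8
```

{"fn": "move_arm", "kwargs": {"moves": [{"hand":5,"x":0,"y":0,"z":0,"wx":0,"wy":0,"wz":2},{"hand":5,"x":0,"y":0,"z":0,"wx":0,"wy":0,"wz":2}]}}

```text
time_s: 8.15
position: [0.4692, 0.1074, 0.0803]
tcp_rot: [[0.807, 0.59, 0.001], [0.59, -0.807, -0.001], [0.001, 0.001, -1.0]]
force: [0.8, -2.8, 3.5]
opening: 0.159
```

```bash
python3 st.py
```

```text
t 8.15 pos [0.4692 0.1074 0.0803] yaw 36.17 F [ 0.79 -2.79  3.47] M [-0.291 -0.102  0.112] tau6 -0.151 j6 53.45 open 13.8
```

{"fn": "move_arm", "kwargs": {"moves": [{"hand":5,"x":0,"y":0,"z":0,"wx":0,"wy":0,"wz":1.5},{"hand":5,"x":0,"y":0,"z":0,"wx":0,"wy":0,"wz":1.5}]}}

```text
time_s: 8.35
position: [0.4692, 0.1074, 0.0803]
tcp_rot: [[0.838, 0.546, 0.001], [0.546, -0.838, -0.0], [0.001, 0.001, -1.0]]
force: [0.9, -3.0, 4.6]
opening: 0.158
```

```bash
python3 st.py
```

```text
t 8.35 pos [0.4692 0.1074 0.0803] yaw 33.12 F [ 0.87 -3.    4.57] M [-0.453 -0.087  0.057] tau6 -0.104 j6 56.5 open 13.8
```

{"fn": "move_arm", "kwargs": {"moves": [{"hand":5,"x":0,"y":0,"z":0,"wx":0,"wy":0,"wz":1.5},{"hand":5,"x":0,"y":0,"z":0,"wx":0,"wy":0,"wz":1.5}]}}

```text
time_s: 8.55
position: [0.4692, 0.1074, 0.0803]
tcp_rot: [[0.865, 0.501, 0.001], [0.501, -0.865, -0.001], [0.001, 0.001, -1.0]]
force: [0.5, -4.9, 4.5]
opening: 0.157
```

```bash
python3 st.py
```

```text
t 8.55 pos [0.4692 0.1074 0.0803] yaw 30.06 F [ 0.48 -4.87  4.53] M [-0.639 -0.163  0.041] tau6 -0.1 j6 59.55 open 13.7
```

{"fn": "move_arm", "kwargs": {"moves": [{"hand":5,"x":0,"y":0,"z":0,"wx":0,"wy":0,"wz":1.5},{"hand":5,"x":0,"y":0,"z":0,"wx":0,"wy":0,"wz":1.5}]}}

```text
time_s: 8.75
position: [0.4692, 0.1074, 0.0803]
tcp_rot: [[0.891, 0.455, 0.001], [0.455, -0.891, -0.001], [0.001, 0.001, -1.0]]
force: [1.2, -5.5, 5.3]
opening: 0.158
```

```bash
python3 st.py
```

```text
t 8.75 pos [0.4692 0.1074 0.0803] yaw 27.05 F [ 1.23 -5.54  5.31] M [-0.896 -0.168  0.097] tau6 -0.097 j6 62.57 open 13.7
```

{"fn": "move_arm", "kwargs": {"moves": [{"hand":5,"x":0,"y":0.02,"z":0,"wx":0,"wy":0,"wz":1.5},{"hand":5,"x":0,"y":0.01,"z":0,"wx":0,"wy":0,"wz":1.5}]}}

```text
time_s: 8.95
position: [0.4693, 0.1073, 0.0803]
tcp_rot: [[0.914, 0.407, 0.001], [0.407, -0.914, 0.001], [0.001, -0.0, -1.0]]
force: [0.4, -1.1, 5.7]
opening: 0.161
```

```bash
python3 st.py
```

```text
t 8.95 pos [0.4693 0.1073 0.0803] yaw 24.0 F [ 0.45 -1.08  5.74] M [-0.248 -0.118  0.06 ] tau6 -0.096 j6 65.49 open 14.0
```

{"fn": "move_arm", "kwargs": {"moves": [{"hand":5,"x":0,"y":0,"z":0,"wx":0,"wy":0,"wz":1.5},{"hand":5,"x":0,"y":0,"z":0,"wx":0,"wy":0,"wz":1.5}]}}

```text
time_s: 9.15
position: [0.4693, 0.1072, 0.0802]
tcp_rot: [[0.933, 0.359, 0.001], [0.359, -0.933, 0.0], [0.001, -0.0, -1.0]]
force: [0.4, -2.4, 5.9]
opening: 0.157
```

```bash
python3 st.py
```

```text
t 9.15 pos [0.4693 0.1072 0.0802] yaw 21.01 F [ 0.43 -2.44  5.9 ] M [-0.453 -0.115  0.077] tau6 -0.097 j6 68.49 open 13.6
```

{"fn": "move_arm", "kwargs": {"moves": [{"hand":5,"x":0,"y":0,"z":0,"wx":0,"wy":0,"wz":1.5},{"hand":5,"x":0,"y":0.01,"z":0,"wx":0,"wy":0,"wz":1.5}]}}

```text
time_s: 9.35
position: [0.4692, 0.1072, 0.0802]
tcp_rot: [[0.951, 0.309, 0.001], [0.309, -0.951, 0.001], [0.001, -0.0, -1.0]]
force: [0.8, -0.8, 5.8]
opening: 0.159
```

```bash
python3 st.py
```

```text
t 9.35 pos [0.4692 0.1072 0.0802] yaw 18.0 F [ 0.84 -0.77  5.84] M [-0.144 -0.161  0.117] tau6 -0.094 j6 71.46 open 13.8
```

{"fn": "move_arm", "kwargs": {"moves": [{"hand":5,"x":0,"y":0,"z":0,"wx":0,"wy":0,"wz":1.5},{"hand":5,"x":0,"y":0,"z":0,"wx":0,"wy":0,"wz":1.5}]}}

```text
time_s: 9.55
position: [0.4693, 0.1071, 0.0803]
tcp_rot: [[0.966, 0.259, 0.001], [0.259, -0.966, 0.001], [0.001, -0.0, -1.0]]
force: [0.6, -1.7, 5.7]
opening: 0.159
```

```bash
python3 st.py
```

```text
t 9.55 pos [0.4693 0.1071 0.0803] yaw 15.01 F [ 0.63 -1.69  5.66] M [-0.309 -0.161  0.084] tau6 -0.098 j6 74.46 open 13.8
```

{"fn": "move_arm", "kwargs": {"moves": [{"hand":5,"x":0,"y":0,"z":0,"wx":0,"wy":0,"wz":1.5},{"hand":5,"x":0,"y":0.01,"z":0,"wx":0,"wy":0,"wz":1.5}]}}

```text
time_s: 9.75
position: [0.4693, 0.1071, 0.0803]
tcp_rot: [[0.978, 0.208, 0.001], [0.208, -0.978, 0.001], [0.001, -0.001, -1.0]]
force: [0.4, 0.0, 4.8]
opening: 0.157
```

```bash
python3 st.py
```

```text
t 9.75 pos [0.4693 0.1071 0.0803] yaw 12.0 F [0.44 0.04 4.76] M [-0.028 -0.116  0.161] tau6 -0.025 j6 77.42 open 13.7
```

{"fn": "move_arm", "kwargs": {"moves": [{"hand":5,"x":0,"y":0,"z":0,"wx":0,"wy":0,"wz":1.5},{"hand":5,"x":0,"y":0,"z":0,"wx":0,"wy":0,"wz":1.5}]}}

```text
time_s: 9.95
position: [0.4693, 0.1071, 0.0803]
tcp_rot: [[0.988, 0.157, 0.001], [0.157, -0.988, 0.001], [0.001, -0.0, -1.0]]
force: [0.6, -0.5, 5.7]
opening: 0.154
```

```bash
python3 st.py
```

```text
t 9.95 pos [0.4693 0.1071 0.0803] yaw 9.06 F [ 0.59 -0.45  5.71] M [-0.208 -0.117  0.26 ] tau6 0.104 j6 80.4 open 13.4
```

Contact: both M_z and tau6 have risen by about 0.2 N m since yaw 14°. I'll add a little more and hold.

{"fn": "move_arm", "kwargs": {"moves": [{"hand":5,"x":0,"y":0,"z":0,"wx":0,"wy":0,"wz":1},{"hand":5,"x":0,"y":0,"z":0,"wx":0,"wy":0,"wz":0.5}]}}

```text
time_s: 10.15
position: [0.4693, 0.1071, 0.0803]
tcp_rot: [[0.991, 0.133, 0.001], [0.133, -0.991, 0.0], [0.001, -0.0, -1.0]]
force: [0.8, -0.6, 5.3]
opening: 0.159
```

```bash
python3 st.py
```

```text
t 10.15 pos [0.4693 0.1071 0.0803] yaw 7.62 F [ 0.84 -0.64  5.35] M [-0.185 -0.132  0.353] tau6 0.296 j6 81.85 open 13.8
```

{"fn": "move_arm", "kwargs": {"moves": [{"hand":5,"x":0,"y":0,"z":0,"wx":0,"wy":0,"wz":0},{"hand":5,"x":0,"y":0,"z":0,"wx":0,"wy":0,"wz":0}]}}

```text
time_s: 10.35
position: [0.4693, 0.107, 0.0803]
tcp_rot: [[0.991, 0.133, 0.001], [0.133, -0.991, 0.0], [0.001, -0.0, -1.0]]
force: [0.2, -0.7, 5.0]
opening: 0.154
```

```bash
python3 st.py
```

```text
t 10.35 pos [0.4693 0.107  0.0803] yaw 7.64 F [ 0.25 -0.72  5.  ] M [-0.258 -0.14   0.258] tau6 0.287 j6 81.83 open 13.4
```

{"fn": "move_arm", "kwargs": {"moves": [{"hand":5,"x":0,"y":0,"z":0,"wx":0,"wy":0,"wz":0.8},{"hand":5,"x":0,"y":0,"z":0,"wx":0,"wy":0,"wz":0},{"hand":5,"x":0,"y":0,"z":0,"wx":0,"wy":0,"wz":0}]}}

```text
time_s: 10.65
position: [0.4693, 0.107, 0.0803]
tcp_rot: [[0.993, 0.119, 0.001], [0.119, -0.993, 0.0], [0.001, -0.0, -1.0]]
force: [0.5, -1.0, 4.7]
opening: 0.158
```

```bash
python3 st.py
```

```text
t 10.65 pos [0.4693 0.107  0.0803] yaw 6.85 F [ 0.53 -1.02  4.68] M [-0.301 -0.152  0.334] tau6 0.314 j6 82.63 open 13.7
```

{"fn": "move_arm", "kwargs": {"moves": [{"hand":45,"x":0,"y":0,"z":0,"wx":0,"wy":0,"wz":0},{"hand":45,"x":0,"y":0,"z":0,"wx":0,"wy":0,"wz":0},{"hand":45,"x":0,"y":0,"z":0,"wx":0,"wy":0,"wz":0},{"hand":45,"x":0,"y":0,"z":0,"wx":0,"wy":0,"wz":0},{"hand":45,"x":0,"y":0,"z":-0.8,"wx":0,"wy":0,"wz":0},{"hand":87,"x":0,"y":0,"z":-0.8,"wx":0,"wy":0,"wz":0},{"hand":87,"x":0,"y":0,"z":-0.8,"wx":0,"wy":0,"wz":0},{"hand":87,"x":-0.5,"y":0,"z":-0.8,"wx":0,"wy":0,"wz":0},{"hand":87,"x":-0.5,"y":0,"z":-0.8,"wx":0,"wy":0,"wz":0},{"hand":87,"x":-0.5,"y":0,"z":-0.8,"wx":0,"wy":0,"wz":0},{"hand":87,"x":-0.5,"y":0,"z":-0.8,"wx":0,"wy":0,"wz":0},{"hand":87,"x":0,"y":0,"z":0,"wx":0,"wy":0,"wz":0},{"hand":87,"x":0,"y":0,"z":0,"wx":0,"wy":0,"wz":0}]}}

```text
time_s: 11.95
position: [0.4195, 0.1007, 0.2201]
tcp_rot: [[0.993, 0.119, 0.001], [0.119, -0.993, 0.0], [0.001, -0.0, -1.0]]
force: [0.0, 0.1, 0.5]
opening: 0.992
```

```bash
python3 - <<'E'
from h import *
d=shot("w3"); print(d["state"]["position"],d["state"]["force"],d["state"]["moment"])
E
```

```text
[0.4195407  0.1006975  0.22011776] [0.01711466 0.07375732 0.52922931] [ 0.0551262  -0.00717446 -0.03351702]
```

View pics/w3.png

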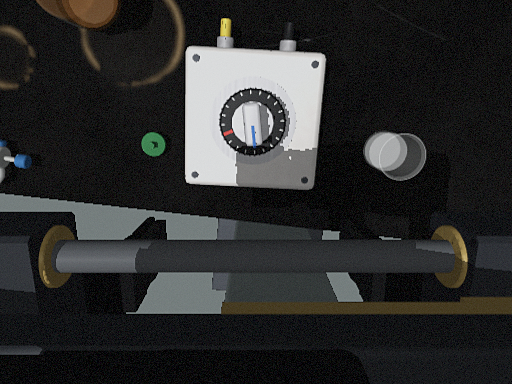

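```bash
python3 - <<'E'
from meas import *
d=pickle.load(open("pics/w3.pkl","rb")); measure(d,(85,160,216,292))
z=cv2.resize(cv2.cvtColor(d["image"],cv2.COLOR_RGB2BGR)[75:170,205:310],None,fx=6,fy=6,interpolation=cv2.INTER_CUBIC); cv2.imwrite("pics/w3z.png",z)
E
```

```text
ring circle 468.8342590332031 106.5954360961914 29.862138748168945 ellipse ((469.0857849121094, 106.85459899902344), (57.7448616027832, 57.8845100402832), 36.72053527832031)
red 39 [-11.44860556  20.95068867] 23.87471308831685 ang 118.65461268641094
blue z 0.103 107 mean [-8.13753111 -2.19461181] ang -164.90697414797728 line ang 17.886217 r 1.3977780895507605 27.138694771766552 z 0.07395635197480432
blue z 0.076 107 mean [-10.40721248  -2.56823916] ang -166.1378012437397 line ang 17.886219 r 2.998028670577304 28.473454724617078 z 0.07395635197480432
bar 727 ((468.78509521484375, 107.14025115966797), (33.46336364746094, 13.753506660461426), 12.255916595458984) [469.055  107.1989] 0.10189900284647968
```

View pics/w3z.png

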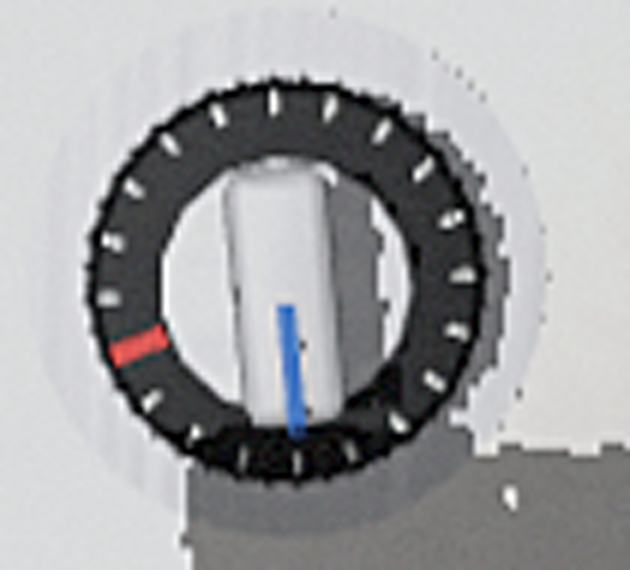

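The knob bar now rests at 12.3°, so the pointer is at 192.3° with about 5° of spring-back. The ring's red line is still at 118.5°. The ring therefore has to turn about +73.8° counter-clockwise. I'll go down to grip the ring.

{"fn": "move_arm", "kwargs": {"moves": [{"hand":87,"x":0.66,"y":0,"z":0,"wx":0,"wy":0,"wz":0},{"hand":87,"x":0.66,"y":0,"z":0,"wx":0,"wy":0,"wz":0},{"hand":87,"x":0.66,"y":-0.01,"z":0,"wx":0,"wy":0,"wz":0},{"hand":87,"x":0,"y":0,"z":0.8,"wx":0,"wy":0,"wz":0},{"hand":87,"x":0,"y":0,"z":0.8,"wx":0,"wy":0,"wz":0},{"hand":87,"x":0,"y":0,"z":0.8,"wx":0,"wy":0,"wz":0},{"hand":87,"x":0,"y":0,"z":0.8,"wx":0,"wy":0,"wz":0},{"hand":87,"x":0,"y":0,"z":0.8,"wx":0,"wy":0,"wz":0},{"hand":87,"x":0,"y":0,"z":0,"wx":0,"wy":0,"wz":0},{"hand":87,"x":0,"y":0,"z":0,"wx":0,"wy":0,"wz":0}]}}

```text
time_s: 13.0
position: [0.4683, 0.1068, 0.1191]
tcp_rot: [[0.993, 0.119, -0.002], [0.119, -0.993, 0.0], [-0.002, -0.0, -1.0]]
force: [0.3, 0.9, 0.7]
opening: 0.999
```

```bash
python3 st.py
```

```text
t 13.0 pos [0.4683 0.1068 0.1191] yaw 6.83 F [0.35 0.87 0.71] M [-0.026  0.022 -0.043] tau6 -0.0 j6 82.64 open 86.9
```

{"fn": "move_arm", "kwargs": {"moves": [{"hand":87,"x":0.02,"y":0,"z":0.8,"wx":0,"wy":0,"wz":0},{"hand":87,"x":0,"y":0,"z":0.8,"wx":0,"wy":0,"wz":0},{"hand":87,"x":0,"y":0,"z":0.5,"wx":0,"wy":0,"wz":0},{"hand":87,"x":0,"y":0,"z":0.4,"wx":0,"wy":0,"wz":0},{"hand":87,"x":0,"y":0,"z":0,"wx":0,"wy":0,"wz":0},{"hand":87,"x":0,"y":0,"z":0,"wx":0,"wy":0,"wz":0}]}}

```text
time_s: 13.6
position: [0.4696, 0.1069, 0.058]
tcp_rot: [[0.993, 0.119, 0.001], [0.119, -0.993, 0.0], [0.001, 0.0, -1.0]]
force: [1.1, -0.4, -0.3]
opening: 1.001
```

```bash
python3 st.py
```

```text
t 13.6 pos [0.4696 0.1069 0.058 ] yaw 6.84 F [ 1.05 -0.36 -0.25] M [0.008 0.024 0.01 ] tau6 -0.0 j6 82.65 open 87.1
```

{"fn": "move_arm", "kwargs": {"moves": [{"hand":50,"x":0,"y":0,"z":0,"wx":0,"wy":0,"wz":0},{"hand":50,"x":0,"y":0,"z":0,"wx":0,"wy":0,"wz":0},{"hand":50,"x":0,"y":0,"z":0,"wx":0,"wy":0,"wz":0},{"hand":50,"x":0,"y":0,"z":0,"wx":0,"wy":0,"wz":0},{"hand":50,"x":0,"y":0,"z":0,"wx":0,"wy":0,"wz":0}]}}

```text
time_s: 14.1
position: [0.4692, 0.107, 0.0578]
tcp_rot: [[0.993, 0.119, 0.0], [0.119, -0.993, 0.0], [0.0, -0.0, -1.0]]
force: [0.7, 0.3, 1.0]
opening: 0.675
```

```bash
python3 st.py
```

```text
t 14.1 pos [0.4692 0.107  0.0578] yaw 6.83 F [0.72 0.33 1.02] M [ 0.224  0.058 -0.013] tau6 0.02 j6 82.64 open 58.7
```

{"fn": "move_arm", "kwargs": {"moves": [{"hand":50,"x":0,"y":0,"z":0,"wx":0,"wy":0,"wz":-2},{"hand":50,"x":0,"y":0,"z":0,"wx":0,"wy":0,"wz":-3},{"hand":50,"x":0,"y":0,"z":0,"wx":0,"wy":0,"wz":-3}]}}

```text
time_s: 14.4
position: [0.4692, 0.1071, 0.0578]
tcp_rot: [[0.966, 0.257, 0.0], [0.257, -0.966, 0.001], [0.0, -0.0, -1.0]]
force: [0.1, 0.7, 1.1]
opening: 0.677
```

```bash
python3 st.py; python3 -c "
from h import *
shot('w4')"
```

```text
t 14.4 pos [0.4692 0.1071 0.0578] yaw 14.89 F [0.1  0.7  1.09] M [ 0.231 -0.011 -0.208] tau6 0.17 j6 74.56 open 58.9
```

View pics/w4.png

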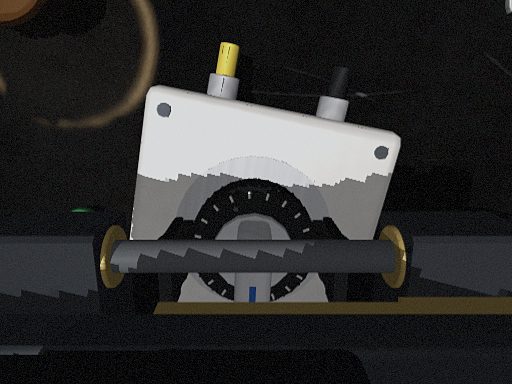

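The ring is gripped and M_z is about -0.2, which fits its 0.15 friction. I'll continue the turn.

{"fn": "move_arm", "kwargs": {"moves": [{"hand":50,"x":0,"y":0,"z":0,"wx":0,"wy":0,"wz":-3.5},{"hand":50,"x":0,"y":0,"z":0,"wx":0,"wy":0,"wz":-3.5},{"hand":50,"x":0,"y":0,"z":0,"wx":0,"wy":0,"wz":-3.5},{"hand":50,"x":0,"y":0,"z":0,"wx":0,"wy":0,"wz":-3.5},{"hand":50,"x":0,"y":0,"z":0,"wx":0,"wy":0,"wz":-3.5},{"hand":50,"x":0,"y":0,"z":0,"wx":0,"wy":0,"wz":-3.5},{"hand":50,"x":0,"y":0,"z":0,"wx":0,"wy":0,"wz":-3.5},{"hand":50,"x":0,"y":0,"z":0,"wx":0,"wy":0,"wz":-3.5}]}}

```text
time_s: 15.25
position: [0.469, 0.1073, 0.0578]
tcp_rot: [[0.733, 0.68, 0.0], [0.68, -0.733, 0.001], [0.001, -0.001, -1.0]]
force: [-1.2, 2.3, 3.0]
opening: 0.68
```

```bash
python3 st.py
```

```text
t 15.25 pos [0.469  0.1073 0.0578] yaw 42.85 F [-1.25  2.31  3.02] M [ 0.474 -0.015 -0.117] tau6 0.22 j6 46.59 open 59.1
```

{"fn": "move_arm", "kwargs": {"moves": [{"hand":50,"x":0,"y":0,"z":0,"wx":0,"wy":0,"wz":-3.5},{"hand":50,"x":0,"y":0,"z":0,"wx":0,"wy":0,"wz":-3.5},{"hand":50,"x":0,"y":0,"z":0,"wx":0,"wy":0,"wz":-3.5},{"hand":50,"x":0,"y":0,"z":0,"wx":0,"wy":0,"wz":-3.5},{"hand":50,"x":0,"y":0,"z":0,"wx":0,"wy":0,"wz":-3.5},{"hand":50,"x":0,"y":0,"z":0,"wx":0,"wy":0,"wz":-3.5},{"hand":50,"x":0,"y":0,"z":0,"wx":0,"wy":0,"wz":-3.5},{"hand":50,"x":0,"y":0,"z":0,"wx":0,"wy":0,"wz":-3.5},{"hand":50,"x":0,"y":0,"z":0,"wx":0,"wy":0,"wz":-3.5},{"hand":50,"x":0,"y":0,"z":0,"wx":0,"wy":0,"wz":-3.5},{"hand":50,"x":0,"y":0,"z":0,"wx":0,"wy":0,"wz":-2.7},{"hand":50,"x":0,"y":0,"z":0,"wx":0,"wy":0,"wz":0}]}}

```text
time_s: 16.45
position: [0.4686, 0.1075, 0.0578]
tcp_rot: [[0.165, 0.986, -0.001], [0.986, -0.165, 0.001], [0.001, -0.001, -1.0]]
force: [-1.4, 5.1, 3.0]
opening: 0.675
```

```bash
python3 st.py
```

```text
t 16.45 pos [0.4686 0.1075 0.0578] yaw 80.49 F [-1.36  5.13  2.98] M [0.876 0.095 0.063] tau6 0.014 j6 8.97 open 58.8
```

{"fn": "move_arm", "kwargs": {"moves": [{"hand":87,"x":0,"y":0,"z":0,"wx":0,"wy":0,"wz":0},{"hand":87,"x":0,"y":0,"z":0,"wx":0,"wy":0,"wz":0},{"hand":87,"x":0,"y":0,"z":0,"wx":0,"wy":0,"wz":0},{"hand":87,"x":0,"y":0,"z":0,"wx":0,"wy":0,"wz":0},{"hand":87,"x":0,"y":0,"z":-0.8,"wx":0,"wy":0,"wz":0},{"hand":87,"x":0,"y":0,"z":-0.8,"wx":0,"wy":0,"wz":0},{"hand":87,"x":0,"y":0,"z":-0.8,"wx":0,"wy":0,"wz":0},{"hand":87,"x":0,"y":0,"z":-0.8,"wx":0,"wy":0,"wz":0},{"hand":87,"x":-0.5,"y":0,"z":-0.8,"wx":0,"wy":0,"wz":0},{"hand":87,"x":-0.5,"y":0,"z":-0.8,"wx":0,"wy":0,"wz":0},{"hand":87,"x":-0.5,"y":0,"z":-0.8,"wx":0,"wy":0,"wz":0},{"hand":87,"x":-0.5,"y":0,"z":-0.8,"wx":0,"wy":0,"wz":0},{"hand":87,"x":0,"y":0,"z":0,"wx":0,"wy":0,"wz":0},{"hand":87,"x":0,"y":0,"z":0,"wx":0,"wy":0,"wz":0}]}}

```text
time_s: 17.85
position: [0.4608, 0.0574, 0.2175]
tcp_rot: [[0.165, 0.986, 0.0], [0.986, -0.165, 0.0], [0.0, 0.0, -1.0]]
force: [0.1, 0.9, -0.9]
opening: 1.003
```

```bash
python3 - <<'E'
from meas import *
d=shot("w5"); print(d["state"]["position"],d["state"]["force"])
E
```

```text
[0.4607816  0.0573669  0.21745381] [ 0.09076678  0.915651   -0.86892827]
```

View pics/w5.png

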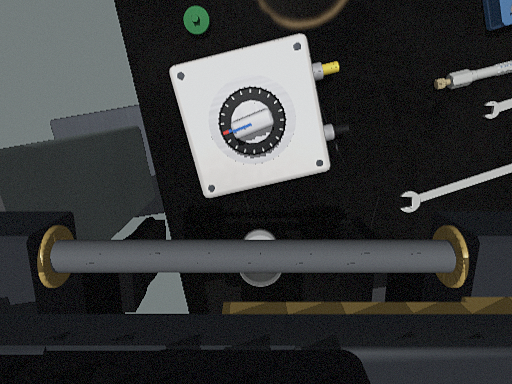

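```bash
python3 - <<'E'
from meas import *
d=pickle.load(open("pics/w5.pkl","rb")); measure(d,(83,160,215,290))
z=cv2.resize(cv2.cvtColor(d["image"],cv2.COLOR_RGB2BGR)[75:170,205:310],None,fx=6,fy=6,interpolation=cv2.INTER_CUBIC); cv2.imwrite("pics/w5z.png",z)
E
```

```text
ring circle 469.04718017578125 107.06784057617188 29.53032875061035 ellipse ((469.0252685546875, 107.06937408447266), (57.709861755371094, 57.780574798583984), 10.15691089630127)
red 25 [-24.56598689  -5.30316547] 25.131877680174764 ang -167.81824747386085
blue z 0.103 86 mean [-6.91910955 -0.90577846] ang -172.54183884483413 line ang 22.062283 r 0.7991092851199161 27.57979635451565 z 0.10158560102142189
blue z 0.076 86 mean [-7.85322107 -2.4412318 ] ang -162.73175690711463 line ang 22.062283 r 2.09558790005819 29.164447524455973 z 0.10158560102142189
bar 749 ((468.82464599609375, 107.00096130371094), (33.38737106323242, 13.874961853027344), 12.173379898071289) [468.92007 107.05935] 0.10187576113239899
```

View pics/w5z.png

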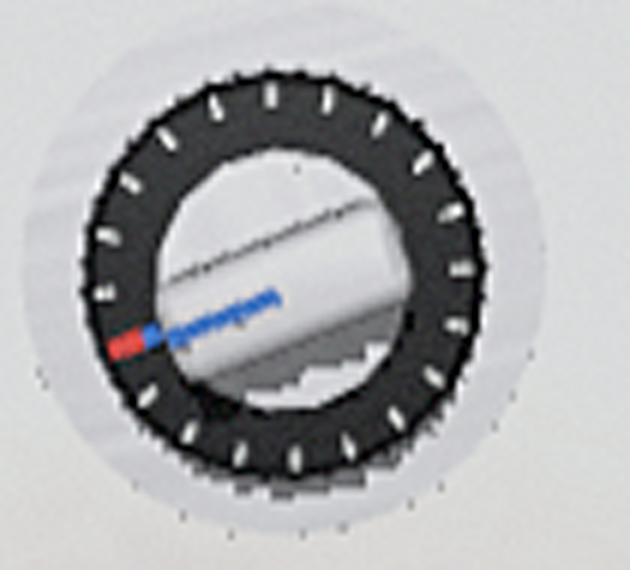

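The red zero line is at -167.8° and the pointer at -167.8°, and the knob hasn't moved since release. A quick check of the bystanders, then I'll hand in.

```bash
python3 - <<'E'
from h import *
from rig import vision, order, bot
a=pickle.load(open("pics/top0.pkl","rb")); d=vision.capture("top")
for n,(r0,r1,c0,c1) in dict(bottle=(170,205,150,190),filt=(235,252,192,206),beaker=(222,248,288,314)).items():
    A=a["image"][r0:r1,c0:c1].astype(float); D=d["image"][r0:r1,c0:c1].astype(float); print(n,"mean abs diff",abs(A-D).mean().round(2))
cv2.imwrite("pics/top1.png",cv2.cvtColor(d["image"],cv2.COLOR_RGB2BGR))
E
```

```text
bottle mean abs diff 6.09
filt mean abs diff 15.62
beaker mean abs diff 36.42
```

View pics/top1.png

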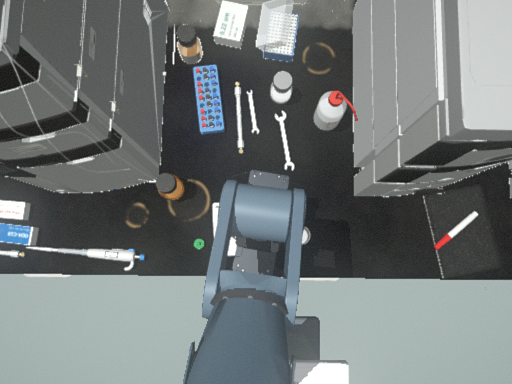

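The filter (199,244) and bottle (172,186) are at the same pixels as at the start. The arm partly hides the beaker, which still shows at its old spot near (305,235). The larger image differences are shadow and the arm covering things. I'm handing in.

```bash
python3 st.py; python3 -c "
from rig import order
print(order.hand_in())"
```

```text
t 17.95 pos [0.4601 0.0579 0.2166] yaw 80.54 F [-0.56 -0.52  0.23] M [ 0.008 -0.149 -0.029] tau6 0.003 j6 2.77 open 87.3
the job is handed in; nothing more can be done
None
```

The valve is zeroed and the job is handed in, at about 18 s; no verdict was reported.

- **Seating the needle:** I turned the inner knob clockwise until the needle met its seat at about 66° of turn. I held it at roughly 0.25–0.37 N m on the seat, estimated from a wrist moment of about 0.33 N m. That is above the 0.15 N m for snug and below the 0.5 N m damage limit. On release the knob sprang back about 5°. The red zero line moved by less than 0.5° (about 0.2 mm) in the meantime.
- **Setting the ring:** I then turned only the outer ring 73.7° counter-clockwise.
- **Last checks:** The final wrist picture puts the red zero line at -167.8° and the knob pointer at -167.8°, so they meet. The knob stayed within 0.1° of where it came to rest, about 1.5° past the estimated seat contact. The gripper was open and clear of everything.
- **Weak points:** That the needle still rests on its seat is worked out from the knob angle, not felt again. In the last top view the filter and bottle sit where they started. The arm partly hid the beaker, and an image-difference check on all three objects was spoiled by shadow and the arm. I therefore judged the beaker by eye, from the part still visible.

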